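# Set up the telescopic camera mast

## Robot

A 6-joint arm with a two-finger parallel gripper is mounted at the origin on the work surface; the furniture and walls round the work are solid. World frame = base frame: x ahead of the robot, y to its left, z up, the work surface at z = 0. Lengths are in m, angles in rad, forces in N, time in s.
With the tool pointing down it reaches from about 0.275 to 0.85 m from the base axis. Payload 5.2 kg.
Tool frame: the origin (TCP) lies midway between the tips of the shut fingers; the grasp point (between the pads) lies 19 mm behind it; z points along the fingers, x is the direction in which the jaws open and shut, and the axes are right-handed (so a half turn about z gives the same grasp; the last joint's range is limited). The gripper opens to 85 mm and grips with 20 to 120 N. Pads are 22 mm wide; open, the fingers measure 114 mm over their backs; the gripper's body (76 mm by 85 mm) begins 54 mm behind the grasp point. The pads swing forward as they close: fully open they stand 13 mm farther back than shut.
Start: joints at [-1.429, 0.259, 1.535, -0, 1.348, -0.203], TCP at [0.186, -0.518, 0.231] pointing down, gripper open.
Joint ranges: [-3.14, 3.14], [-0.91, 2.08], [0.19, 2.58], [-1.22, 4.36], [0.22, 2.71], [-3.12, 3.12]. Speed limits (rad/s): [2.57, 2.57, 3.14, 3.14, 3.14, 3.14].

## Interface

Orientations are given as [roll, pitch, yaw] about the fixed x, y, z axes, in that order (R = Rz(yaw) Ry(pitch) Rx(roll)).
In Python, from plant import state, camera, get_calibration, job_done gives the robot as it stands. The module is installed in compiled form; this text tells all that it offers.
- The arm moves only by the tool arm_command, never from a script. Its argument "motion" is a list of rows, each an object with "delta_pos": the shift along the tool's x, y, z in m, a list of three; "rotation": the turn, a rotation vector about the tool's x, y, z in rad, a list of three. In form: [{"delta_pos": [x, y, z], "rotation": [wx, wy, wz]}, ...]. A call has 1 to 10 rows; each row shifts and turns the commanded pose from where the row before left it, along the tool's axes as they then stand; what a row does not reach is not made up. A row lasts 1/10 s, in which the tool goes at most 50 mm and 8.59 degrees, less where a joint would pass 70% of its speed; a pose out of reach is approached as far as the arm can. A call is refused whole if a number of a shift passes 0.05 or a number of a turn 0.15, either way. A call with a gripper value outside its range is refused whole. "fingers" is the closure, from 0 (fully open) to 1 (shut), set as the call begins (left out, the last holds). The fingers move at their own pace and stop on an object; "force" is the grip in N (left out, the last holds). Time passes only in rows, so rows that do not move let the fingers close. It gives the time, the measured TCP pose, the force and the opening at its end, in the units of the state.
- state(): the state, without advancing time (a new reading comes with each control period).
- camera(name): name is "side" or "top"; returns the picture (480x640x3 uint8, red, green, blue); there is no depth.
- get_calibration(name): a dict with "fx", "fy", "cx", "cy" (pixels), "R" (3x3) and "t" (3): a world point X has camera coordinates R X + t. Camera axes: x right, y down, z forward; pixel columns grow to the right and rows downward; lengths in m; the calibration is good to about 2 mm. A picture is of the moment at which its call begins. get_calibration takes no time and is no camera call.
- job_done(): hands the job in, once; it reports no verdict.
The state is a dict: "time_s": time; "qpos": joint angles; "qvel": joint speeds; "joint_efforts": joint torques, N m; "eef_pos": TCP position; "tool_rot": TCP orientation; "force": force on the tool from outside, world axes, zero at the start; "ft_torque": the same for the moment, N m; "finger_gap": finger opening in m.
Only numpy, scipy, OpenCV 4.12 (cv2) and the standard library are available. Lean on these libraries where they do the work, as an engineer would, in place of code of your own. Each camera call takes 0.05 s, during which the arm holds its last target.

## Task

Set up the little telescopic camera mast for photographing prints: take it out of the wooden rack, stand it fully home in the socket of the steel base while it is still folded, then press its side button and pull the head up past the first stop to the second stop. Keep the foot down in the socket, and finish while holding the mast by its head at full extension - do not let go. Leave the two wooden handles and the other things on the table where they are.

Things in the scene. Friction and masses are not known exactly. Their poses are not given: they have to be found in the camera images.
- mast_head (a point): Centre of the grip head on top of the telescopic camera mast: a grey rounded block, 24 mm (its x) by 30 mm (its y) by 36 mm high, with a camera plate and stud up to 29 mm above this point. A release button sits on its +y face. z points up along the mast. Gripped along x (24 mm wide) the button stays out. While folded this point is 138 mm above the foot.
- mast_button_face (a point): Centre of the outer face of the release button on the head's +y face, 20 mm from the head's centre and level with it: a black round button 17 mm across, 5 mm proud, pressed inward (-y) until flush. Squeezing the head between two fingers along its y axis (35 mm over the button) presses it.
- mast_foot (a point): Centre of the underside of the mast's lower part, the sleeve: a round aluminium tube 26 mm thick, 118 mm long, with a black collar (30 mm across, 14 mm high) at its top, 2 mm under the folded head, and a tapered tip (16 mm across, over 6 mm). z points up along it. At the start it stands in one of the rack's holes, foot 14 mm above the table.
- mast_slide (a joint): How far the mast is drawn out, m: 0 folded, 0.04 first stop, 0.08 second stop (solid end of travel). Under 1 N of friction. With the button out it is locked (2 mm play) when folded and at the first stop; with the button kept pressed it runs past. The second stop does not lock: let go, the rod sinks back to about 0.05. Pulled beyond it, the whole mast lifts.
- mast_button (a joint): Release button travel, m: 0 out, 0.0055 fully pressed; the latch is free beyond about 0.003. Its spring gives 3 N at first, 6 N at the bottom.
- socket_mouth (a point): Centre of the mouth of the socket, a round upright hole 28.5 mm wide and 41 mm deep with a 4 mm chamfer, in a dark steel base fixed to the table (block 62x62 mm on a plate 120x120x9 mm). The mouth is 55 mm above the table.
- socket_floor (a point): Centre of the socket's floor, 14 mm above the table, straight below the mouth; the mast's foot rests here when it is fully home.
- rack_top (a point): Centre of the top of the fixed wooden storage rack, 56x182 mm, top 55 mm above the table. Three holes, 29 mm wide and 41 mm deep, lie along its y axis at -60, 0 and +60 mm; one holds the mast, the others the two plain wooden handles. Which is where changes.
- chest_front (a point): Middle of the top front edge of the fixed wooden drawer chest, which stands at the back between rack and base: 253 mm deep (away from the robot), 200 mm wide, 223 mm high; its open top drawer sticks out about 90 mm to the right, 140 to 210 mm above the table. Carry the mast round in front of it.
- mast: The whole mast: sleeve (about 0.45 kg) with sliding rod, head and button (about 0.16 kg). It is loose in rack and socket, held down by its weight only. Its origin is the point mast_foot.
- masking_tape: Bystander: flat roll of cream masking tape, 96 mm across, 24 mm high. Origin at the centre of its underside.
- eraser: Bystander: white eraser, 22x58x12 mm. Origin at the centre of its underside.
- rubber_stamp: Bystander: small wooden hand stamp, 30x42x60 mm. Origin at the centre of its underside.
- glue_stick: Bystander: glue stick lying on its side, 24x96x24 mm. Origin at the centre of its underside.
- handle_a: Bystander: plain turned wooden handle, 98 mm long, 25 mm thick, standing in another hole of the rack (top about 112 mm above the table). Origin at the centre of its underside.
- handle_b: Bystander: plain turned wooden handle, 88 mm long, 25 mm thick, standing in another hole of the rack (top about 102 mm above the table). Origin at the centre of its underside.
Not all that is in view belongs to the job. Of the things like the part that bears socket_mouth, leave any that is purple; of the rest the smaller one is meant.

How it is judged:
By the outcome, as a careful person would: the job done as asked, in the order asked, and still so for the second after the job is handed in, while the arm keeps its last pose, push and grip.
It also fails if it takes over 64 s, if anything falls off the work surface, if the arm or the gripper's body presses on something with over 40 N, if the wrist force passes 120 N, or if a joint passes its speed limit or range.

## Working session

There is one attempt and no reset: what is moved stays moved. The work goes in short steps, Python scripts to look and compute and a tool call to move; the robot and the scene stay as the last step left them, time stands still between calls to the robot, and variables do not carry over. Pictures are saved under pics/ and viewed, and the job is handed in when it is done.

Besides the shell and the picture viewer there is one more tool, called after ">>>" as name(argument=value, ...) on one line, values as JSON. arm_command: Moves the arm, as the interface text tells. Its arguments: {"type":"object","properties":{"motion":{"type":"array","items":{"type":"object","properties":{"delta_pos":{"type":"array","items":{"type":"number"}},"rotation":{"type":"array","items":{"type":"number"}}}}},"fingers":{"type":"number"},"force":{"type":"number"}},"required":["motion"]}

```bash
mkdir -p pics; python3 - <<'E'
from plant import *
import cv2
for n in("side","top"):
    cv2.imwrite(f"pics/{n}0.png",camera(n)[:,:,::-1]); print(n,get_calibration(n))
print(state())
E
```

```text
side {'fx': 469.7463770291155, 'fy': 469.7463770291155, 'cx': 324.0279229095003, 'cy': 248.66303516404025, 'R': array([[ 0.98935517, -0.14488993, -0.01353725],
       [-0.10199425, -0.62407006, -0.77468299],
       [ 0.10379558,  0.76781734, -0.63220488]]), 't': array([-0.35847387,  0.27568669,  1.12269349])}
top {'fx': 599.1790921740994, 'fy': 599.1790921740994, 'cx': 321.94078871755, 'cy': 234.51759668859896, 'R': array([[ 0.09751932, -0.99523117, -0.00221326],
       [-0.97415501, -0.0949984 , -0.20493246],
       [ 0.20374491,  0.02214093, -0.97877362]]), 't': array([0.13735665, 0.44552799, 1.8748131 ])}
{'time_s': 0.1, 'qpos': array([-1.42877857e+00,  2.59254218e-01,  1.53595827e+00,  1.86148144e-05,
        1.34799918e+00, -2.02810015e-01]), 'qvel': array([-4.36313480e-04, -1.91195467e-03, -2.87531037e-03,  4.11647864e-05,
       -1.58408335e-03,  5.81070132e-04]), 'joint_efforts': array([ 1.73208929e-03, -4.46968067e+01, -2.91248488e+01, -2.87742441e-04,
        6.19686631e-03, -8.11063536e-07]), 'eef_pos': array([ 0.18587505, -0.51714618,  0.23057255]), 'tool_rot': array([-3.14124877e+00,  1.58217198e-03, -1.22597241e+00]), 'force': array([-0.94996329, -0.16737647, -0.74661903]), 'ft_torque': array([-0.02449754,  0.00843384, -0.01023584]), 'finger_gap': 0.08551692994468882}
```

View pics/side0.png

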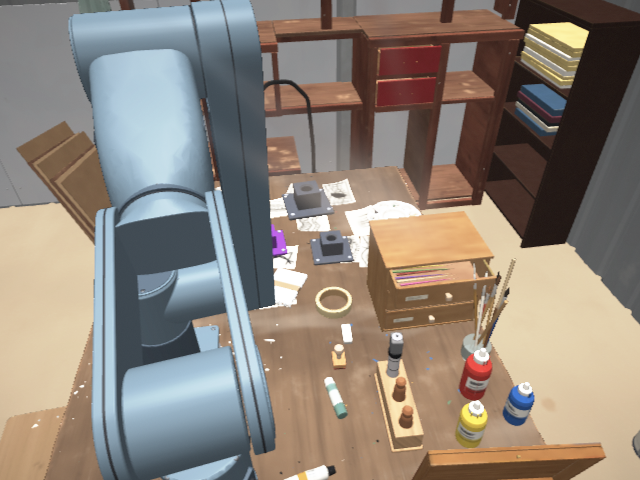

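View pics/top0.png

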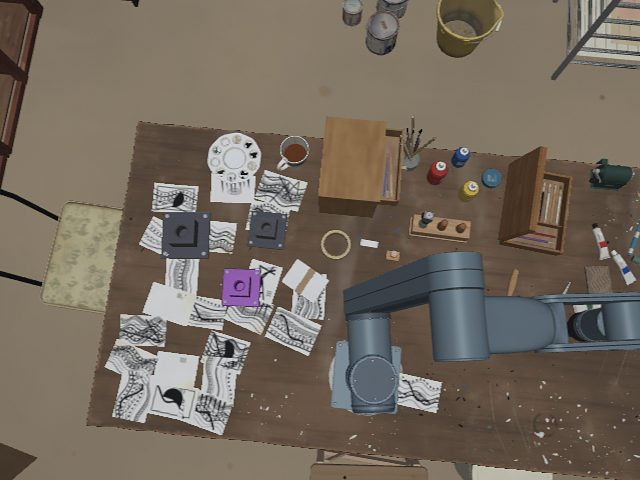

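Three bases are in view. In the top picture they are the large grey one at (186,235), the smaller grey one at (267,230) and the purple one at (242,288). In the side picture they are at (307,193), (331,243) and (275,240). The purple one is excluded, and of the two greys (267,230) is the smaller, so that is the one meant. The mast is in the rack at top (427,217) and side (395,355). Next I'll enlarge crops to confirm.

```bash
python3 - <<'E'
import cv2,numpy as np
t=cv2.imread("pics/top0.png");s=cv2.imread("pics/side0.png")
z=lambda im,x,y,w,h,k:cv2.resize(im[y:y+h,x:x+w],None,fx=k,fy=k,interpolation=cv2.INTER_CUBIC)
cv2.imwrite("pics/c1.png",np.vstack([z(t,150,200,150,110,5)[:, :750]]))
cv2.imwrite("pics/c2.png",z(t,400,200,80,50,10))
cv2.imwrite("pics/c3.png",z(s,360,325,75,75,8))
cv2.imwrite("pics/c4.png",z(s,260,170,120,100,6))
E
```

```text
(no output)
```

View pics/c1.png

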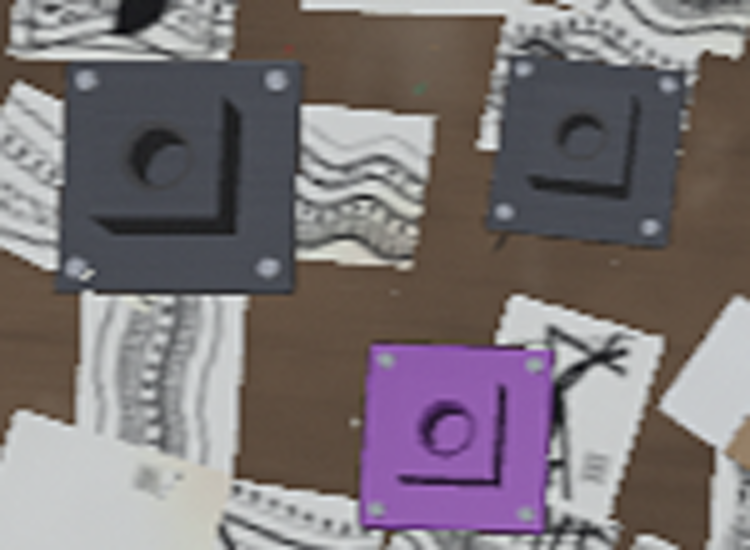

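View pics/c2.png

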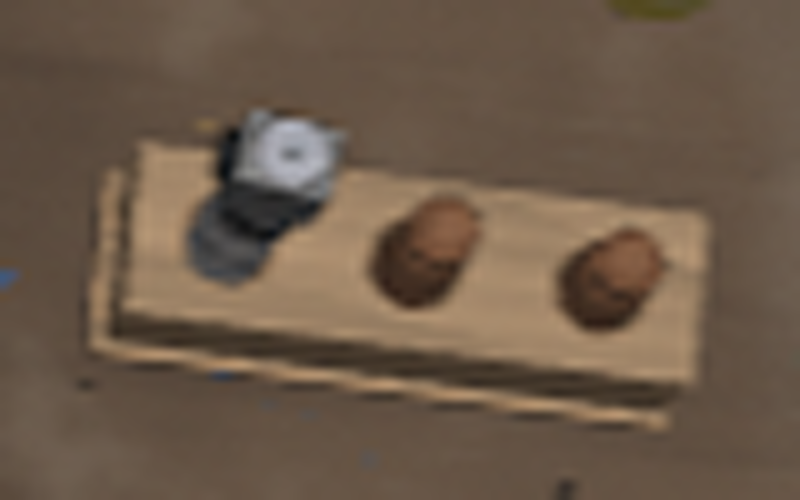

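View pics/c3.png

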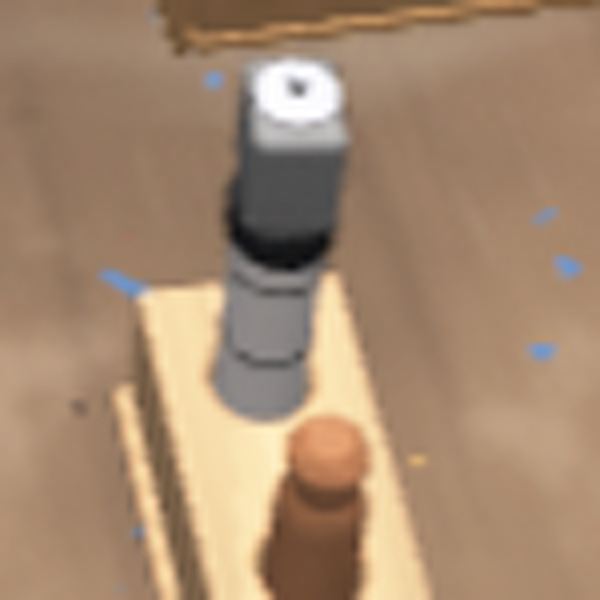

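View pics/c4.png

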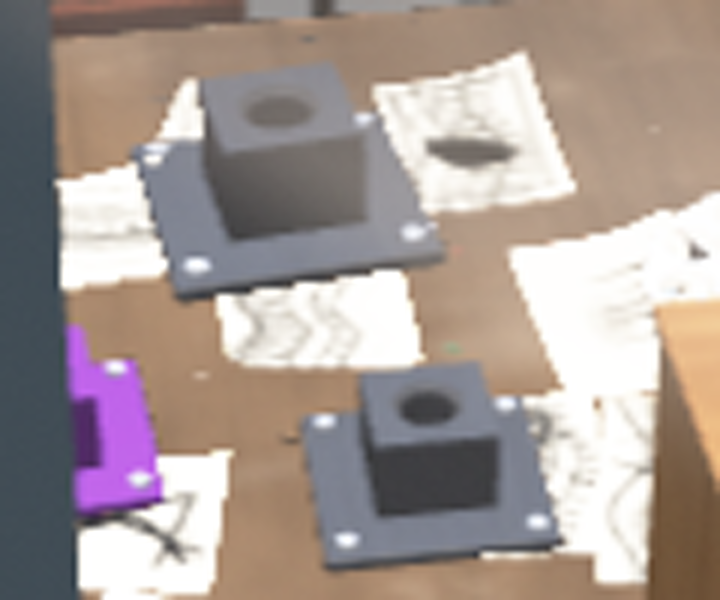

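```bash
cat > h.py <<'E'
import numpy as np,cv2
from plant import *
C={n:get_calibration(n) for n in("side","top")}
def tri(ps,pt):
    A=[];
    P=[]
    for n in("side","top"):
        c=C[n];K=np.array([[c['fx'],0,c['cx']],[0,c['fy'],c['cy']],[0,0,1]])
        P.append(K@np.c_[c['R'],c['t']])
    X=cv2.triangulatePoints(P[0],P[1],np.array(ps,float).reshape(2,1),np.array(pt,float).reshape(2,1))[:,0];X=X[:3]/X[3]
    return X,[np.linalg.norm(proj(n,X)-p) for n,p in(("side",ps),("top",pt))]
def proj(n,X):
    c=C[n];q=c['R']@np.asarray(X)+c['t'];return np.array([c['fx']*q[0]/q[2]+c['cx'],c['fy']*q[1]/q[2]+c['cy']])
def plane(n,p,z):
    c=C[n];o=-c['R'].T@c['t'];d=c['R'].T@np.array([(p[0]-c['cx'])/c['fx'],(p[1]-c['cy'])/c['fy'],1]);return o+d*(z-o[2])/d[2]
def u(x0,y0,k,x,y): return ((x+.5)/k-.5+x0,(y+.5)/k-.5+y0)
E
python3 - <<'E'
from h import *
np.set_printoptions(precision=4,suppress=True)
T=lambda x,y:u(150,200,5,x,y); S=lambda x,y:u(260,170,6,x,y)
print("mouth",tri(S(428,408),T(581,136)))
print(plane("top",T(581,136),.055),plane("side",S(428,408),.055))
R=lambda x,y:u(400,200,10,x,y); M=lambda x,y:u(360,325,8,x,y)
print("stud",tri(M(297,88),R(292,153)))
print("rack c",[plane("top",R(*p),.055) for p in((138,145),(708,208),(692,382),(118,308))])
print("base plate",[plane("top",T(*p),.009) for p in((510,57),(688,75),(665,246),(490,229))])
for z in(.181,.17):print(plane("top",R(292,153),z),plane("side",M(297,88),z))
# chest front edge
print("chest top front",plane("top",(319,199),.223),plane("top",(384,206),.223),"drawer",plane("top",(399,203),.21))
E
```

```text
mouth (array([0.437 , 0.3618, 0.05  ]), [np.float64(0.005255534881699123), np.float64(0.00303079241631768)])
[0.4359 0.3612 0.055 ] [0.436  0.3554 0.055 ]
stud (array([ 0.4951, -0.137 ,  0.1719]), [np.float64(0.1860758162133101), np.float64(0.07785934912668968)])
rack c [array([ 0.5236, -0.1059,  0.055 ]), array([ 0.5206, -0.2891,  0.055 ]), array([ 0.4632, -0.2867,  0.055 ]), array([ 0.4695, -0.1031,  0.055 ])]
base plate [array([0.4942, 0.4195, 0.009 ]), array([0.4934, 0.3013, 0.009 ]), array([0.3781, 0.3037, 0.009 ]), array([0.3782, 0.4184, 0.009 ])]
[ 0.493  -0.1356  0.181 ] [ 0.4919 -0.1445  0.181 ]
[ 0.4958 -0.1373  0.17  ] [ 0.4953 -0.1355  0.17  ]
chest top front [0.4987 0.1951 0.223 ] [0.496  0.0032 0.223 ] drawer [ 0.5129 -0.0413  0.21  ]
```

```bash
python3 - <<'E'
from h import *
t=cv2.imread("pics/top0.png");s=cv2.imread("pics/side0.png")
def draw(im,n,x0,y0,w,h,k,c,yaw,z=.152):
    o=cv2.resize(im[y0:y0+h,x0:x0+w],None,fx=k,fy=k,interpolation=cv2.INTER_CUBIC)
    R=np.array([[np.cos(yaw),-np.sin(yaw)],[np.sin(yaw),np.cos(yaw)]])
    def P(a,b,zz):
        p=proj(n,[*(R@[a,b]+c),zz]);return tuple(int((p[i]+.5-(x0,y0)[i])*k-.5) for i in(0,1))
    for zz,col in((z+.018,(0,255,0)),(z-.018,(0,0,255))):
        q=[P(a,b,zz) for a,b in((.012,.015),(-.012,.015),(-.012,-.015),(.012,-.015))]
        cv2.polylines(o,[np.array(q)],True,col,1)
    q=[P(.0085*np.sin(a),.020,z+.0085*np.cos(a)) for a in np.linspace(0,6.28,20)]
    cv2.polylines(o,[np.array(q)],True,(255,0,255),1)
    return o
c=np.array([.4955,-.137])
ims=[draw(t,"top",412,200,30,32,9,c,y) for y in(-.3,-.15,0)]+[draw(s,"side",382,325,30,32,9,c,y) for y in(-.3,-.15,0)]
raw=[cv2.resize(t[200:232,412:442],None,fx=9,fy=9,interpolation=cv2.INTER_CUBIC)]
cv2.imwrite("pics/c5.png",cv2.resize(np.vstack([np.hstack(ims[:3]),np.hstack(ims[3:])]),(800,570)))
E
```

```text
(no output)
```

View pics/c5.png

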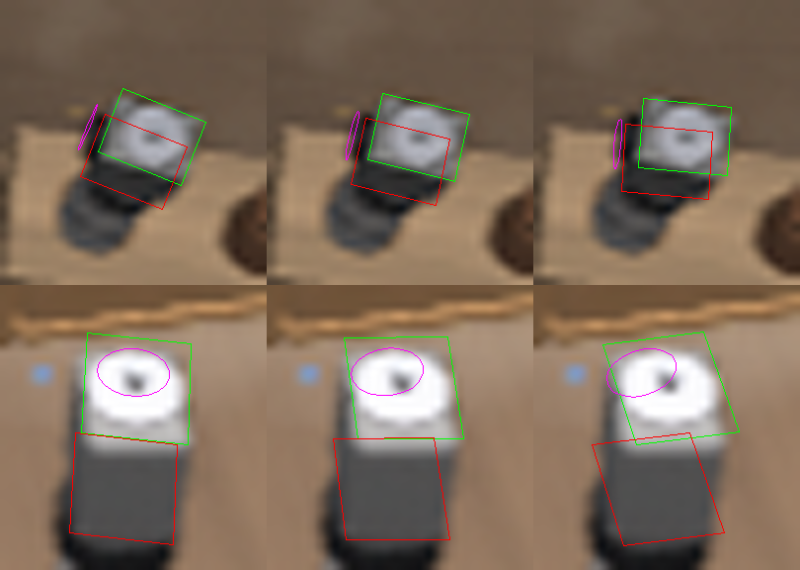

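The crop shows the button on the left (+y) side of the head. The overlay fits at a head yaw of about -0.2 rad, centred at (0.4955, -0.137). That agrees with the rack's +60 mm hole at (0.4957, -0.136). First I'll turn the jaws to the head's x axis.

>>> arm_command(motion=[{"delta_pos": [0, 0, 0], "rotation": [0, 0, -0.1]}, {"delta_pos": [0, 0, 0], "rotation": [0, 0, -0.1]}, {"delta_pos": [0, 0, 0], "rotation": [0, 0, -0.1]}, {"delta_pos": [0, 0, 0], "rotation": [0, 0, -0.1]}, {"delta_pos": [0, 0, 0], "rotation": [0, 0, -0.1]}, {"delta_pos": [0, 0, 0], "rotation": [0, 0, -0.1]}, {"delta_pos": [0, 0, 0], "rotation": [0, 0, -0.1]}, {"delta_pos": [0, 0, 0], "rotation": [0, 0, -0.1]}, {"delta_pos": [0, 0, 0], "rotation": [0, 0, -0.1]}, {"delta_pos": [0, 0, 0], "rotation": [0, 0, -0.126]}], fingers=0)

```text
time_s: 1.1
eef_pos: [0.1859, -0.5173, 0.2308]
tool_rot: [-3.141, 0.0, -0.196]
force: [-0.4, -0.5, 0.1]
finger_gap: 0.0854
```

>>> arm_command(motion=[{"delta_pos": [0.007, -0.0355, -0.0025], "rotation": [0, 0, 0]}, {"delta_pos": [0.007, -0.0355, -0.0025], "rotation": [0, 0, 0]}, {"delta_pos": [0.007, -0.0355, -0.0025], "rotation": [0, 0, 0]}, {"delta_pos": [0.007, -0.0355, -0.0025], "rotation": [0, 0, 0]}, {"delta_pos": [0.007, -0.0355, -0.0025], "rotation": [0, 0, 0]}, {"delta_pos": [0.007, -0.0355, -0.0025], "rotation": [0, 0, 0]}, {"delta_pos": [0.007, -0.0355, -0.0025], "rotation": [0, 0, 0]}, {"delta_pos": [0.007, -0.0355, -0.0025], "rotation": [0, 0, 0]}, {"delta_pos": [0, 0, 0], "rotation": [0, 0, 0]}])

```text
time_s: 2.0
eef_pos: [0.298, -0.2467, 0.2514]
tool_rot: [-3.14, -0.0, -0.196]
force: [-1.1, -0.4, 0.5]
finger_gap: 0.0854
```

>>> arm_command(motion=[{"delta_pos": [0.0287, -0.0244, 0], "rotation": [0, 0, 0]}, {"delta_pos": [0.0287, -0.0244, 0], "rotation": [0, 0, 0]}, {"delta_pos": [0.0287, -0.0244, 0], "rotation": [0, 0, 0]}, {"delta_pos": [0.0287, -0.0244, 0], "rotation": [0, 0, 0]}, {"delta_pos": [0.0287, -0.0244, 0], "rotation": [0, 0, 0]}, {"delta_pos": [0.0287, -0.0244, 0], "rotation": [0, 0, 0]}, {"delta_pos": [0, 0, 0], "rotation": [0, 0, 0]}])

```text
time_s: 2.7
eef_pos: [0.498, -0.1398, 0.2504]
tool_rot: [-3.14, -0.0, -0.197]
force: [-0.4, -0.1, 0.5]
finger_gap: 0.0855
```

```bash
python3 - <<'E'
from h import *
for n in("side","top"):
    cv2.imwrite(f"pics/{n}1.png",camera(n)[:,:,::-1])
print(state()['eef_pos'],state()['tool_rot'],state()['qpos'])
print("drawer",[plane("top",p,.21) for p in((405,130),(401,203))])
E
```

```text
[ 0.49504352 -0.14121077  0.25043792] [ 3.14151837e+00  1.88623284e-03 -1.98359101e-01] [-4.94362814e-01  1.83580395e-01  1.58442925e+00 -6.33326322e-04
  1.37536557e+00 -2.95880244e-01]
drawer [array([ 0.74322071, -0.04309122,  0.21      ]), array([ 0.51349947, -0.04717711,  0.21      ])]
```

View pics/side1.png

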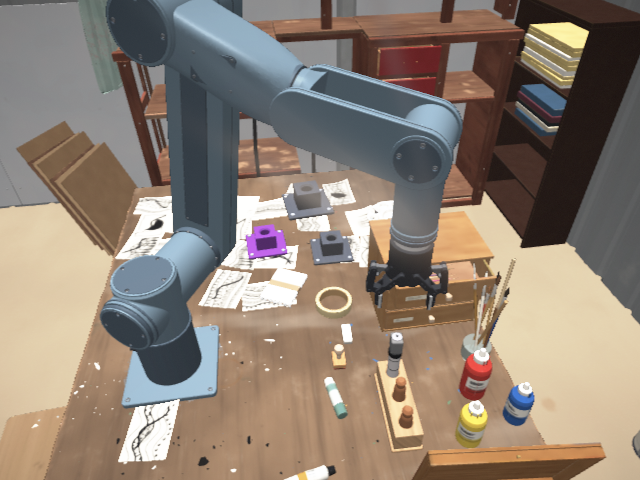

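View pics/top1.png

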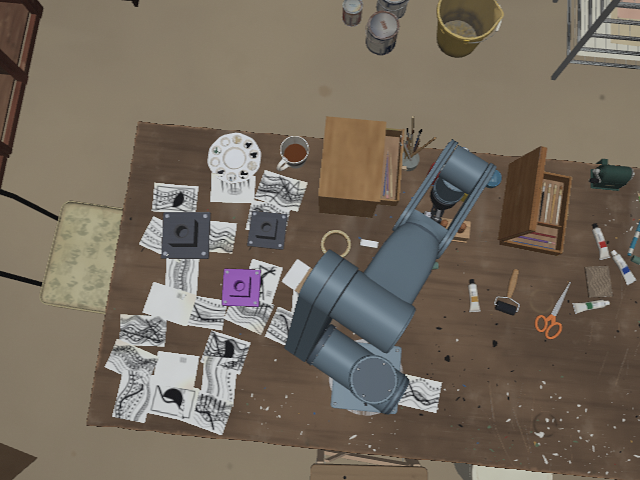

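The side view shows the gripper over the mast with the mast still upright at (395,355). All three bases are now visible, with the target at (331,243). I'll descend next.

>>> arm_command(motion=[{"delta_pos": [0, -0.003, 0], "rotation": [0, 0, 0]}, {"delta_pos": [0, 0, 0.02], "rotation": [0, 0, 0]}, {"delta_pos": [0, 0, 0.02], "rotation": [0, 0, 0]}, {"delta_pos": [0, 0, 0.02], "rotation": [0, 0, 0]}, {"delta_pos": [0, 0, 0.02], "rotation": [0, 0, 0]}, {"delta_pos": [0, 0, 0.016], "rotation": [0, 0, 0]}, {"delta_pos": [0, 0, 0.015], "rotation": [0, 0, 0]}, {"delta_pos": [0, 0, 0], "rotation": [0, 0, 0]}, {"delta_pos": [0, 0, 0], "rotation": [0, 0, 0]}])

```text
time_s: 3.7
eef_pos: [0.4951, -0.1389, 0.1407]
tool_rot: [3.141, 0.0, -0.201]
force: [-0.2, -0.3, -0.0]
finger_gap: 0.0854
```

```bash
python3 - <<'E'
from h import *
ims=[camera(n)[:,:,::-1] for n in("side","top")]
z=lambda im,x,y,w,h:cv2.resize(im[y:y+h,x:x+w],(400,400),interpolation=cv2.INTER_CUBIC)
cv2.imwrite("pics/d1.png",np.hstack([z(ims[0],345,290,100,100),z(ims[1],380,165,100,100)]))
print(state()['eef_pos'],state()['force'])
E
```

```text
[ 0.49595873 -0.13890924  0.14144777] [-0.4385126   0.09398728 -0.07123495]
```

View pics/d1.png

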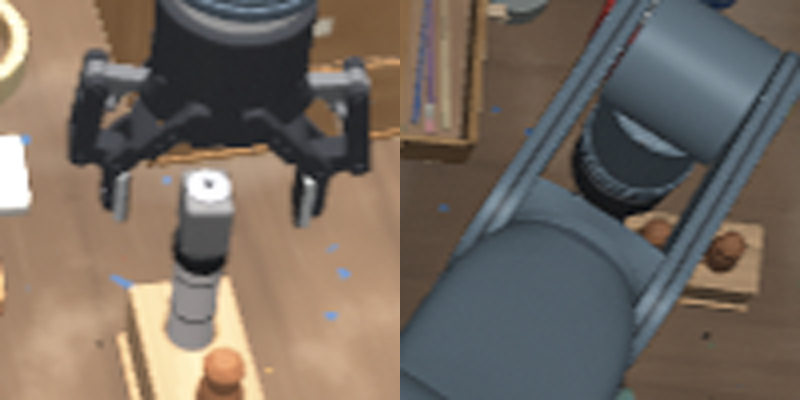

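The head at (207,215) in the crop sits centred between the open pads. I'll go 4 mm lower and close along x.

>>> arm_command(motion=[{"delta_pos": [0, 0, 0.004], "rotation": [0, 0, 0]}, {"delta_pos": [0, 0, 0], "rotation": [0, 0, 0]}])

```text
time_s: 4.0
eef_pos: [0.4957, -0.1383, 0.1364]
tool_rot: [3.141, -0.0, -0.2]
force: [-0.2, -0.5, 0.6]
finger_gap: 0.0855
```

>>> arm_command(motion=[{"delta_pos": [0, 0, 0], "rotation": [0, 0, 0]}, {"delta_pos": [0, 0, 0], "rotation": [0, 0, 0]}, {"delta_pos": [0, 0, 0], "rotation": [0, 0, 0]}, {"delta_pos": [0, 0, 0], "rotation": [0, 0, 0]}, {"delta_pos": [0, 0, 0], "rotation": [0, 0, 0]}, {"delta_pos": [0, 0, 0], "rotation": [0, 0, 0]}, {"delta_pos": [0, 0, 0], "rotation": [0, 0, 0]}, {"delta_pos": [0, 0, 0], "rotation": [0, 0, 0]}, {"delta_pos": [0, 0, 0], "rotation": [0, 0, 0]}, {"delta_pos": [0, 0, 0], "rotation": [0, 0, 0]}], fingers=1, force=45)

```text
time_s: 5.0
eef_pos: [0.4955, -0.1382, 0.1364]
tool_rot: [3.142, 0.0, -0.2]
force: [-3.4, 0.4, 4.7]
finger_gap: 0.0231
```

>>> arm_command(motion=[{"delta_pos": [0, 0, -0.004], "rotation": [0, 0, 0]}, {"delta_pos": [0, 0, -0.008], "rotation": [0, 0, 0]}, {"delta_pos": [0, 0, -0.012], "rotation": [0, 0, 0]}, {"delta_pos": [0, 0, -0.014], "rotation": [0, 0, 0]}, {"delta_pos": [0, 0, -0.014], "rotation": [0, 0, 0]}, {"delta_pos": [0, 0, -0.014], "rotation": [0, 0, 0]}, {"delta_pos": [0, 0, -0.014], "rotation": [0, 0, 0]}, {"delta_pos": [0, 0, -0.014], "rotation": [0, 0, 0]}, {"delta_pos": [0, 0, -0.014], "rotation": [0, 0, 0]}, {"delta_pos": [0, 0, 0], "rotation": [0, 0, 0]}])

```text
time_s: 6.0
eef_pos: [0.4969, -0.1387, 0.2468]
tool_rot: [3.141, -0.005, -0.2]
force: [-0.1, -1.1, -6.3]
finger_gap: 0.0231
```

```bash
python3 - <<'E'
from h import *
im=camera("side")[:,:,::-1]
cv2.imwrite("pics/e1.png",cv2.resize(im[200:400,320:480],None,fx=3,fy=3,interpolation=cv2.INTER_CUBIC))
print(state()['eef_pos'],state()['force'],state()['finger_gap'])
E
```

```text
[ 0.49630155 -0.13837155  0.24539734] [ 0.67573196 -0.11170144 -7.01066689] 0.02347805979389847
```

View pics/e1.png

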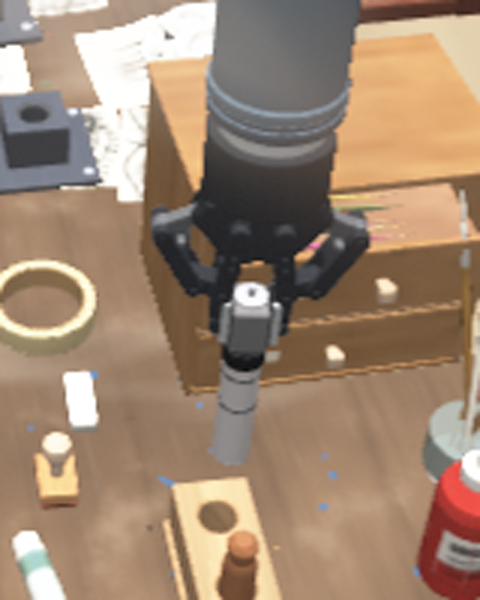

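The side crop shows the mast lifted clear and hanging upright at (240,380), still folded, with both handles undisturbed. The wrist reads 6 to 7 N, close to the expected 6 N. I'll carry it in front of the chest.

>>> arm_command(motion=[{"delta_pos": [-0.015, -0.002, 0], "rotation": [0, 0, 0]}, {"delta_pos": [-0.025, -0.004, 0], "rotation": [0, 0, 0]}, {"delta_pos": [-0.03, -0.004, 0], "rotation": [0, 0, 0]}, {"delta_pos": [-0.028, -0.003, 0], "rotation": [0, 0, 0]}, {"delta_pos": [-0.018, -0.002, 0], "rotation": [0, 0, 0]}])

```text
time_s: 6.55
eef_pos: [0.3825, -0.0991, 0.2432]
tool_rot: [-3.141, 0.003, -0.2]
force: [0.7, 0.8, -6.3]
finger_gap: 0.0231
```

>>> arm_command(motion=[{"delta_pos": [-0.004, -0.02, 0], "rotation": [0, 0, 0]}, {"delta_pos": [-0.007, -0.0333, 0], "rotation": [0, 0, 0]}, {"delta_pos": [-0.007, -0.0333, 0], "rotation": [0, 0, 0]}, {"delta_pos": [-0.007, -0.0333, 0], "rotation": [0, 0, 0]}, {"delta_pos": [-0.007, -0.0333, 0], "rotation": [0, 0, 0]}, {"delta_pos": [-0.007, -0.0333, 0], "rotation": [0, 0, 0]}, {"delta_pos": [-0.007, -0.0333, 0], "rotation": [0, 0, 0]}, {"delta_pos": [-0.007, -0.0333, 0], "rotation": [0, 0, 0]}, {"delta_pos": [-0.007, -0.0333, 0], "rotation": [0, 0, 0]}, {"delta_pos": [-0.004, -0.02, 0], "rotation": [0, 0, 0]}])

```text
time_s: 7.55
eef_pos: [0.3821, 0.2148, 0.2435]
tool_rot: [-3.141, 0.002, -0.198]
force: [0.4, -0.8, -6.9]
finger_gap: 0.0236
```

>>> arm_command(motion=[{"delta_pos": [0.002, -0.0145, 0], "rotation": [0, 0, 0]}, {"delta_pos": [0.004, -0.026, 0], "rotation": [0, 0, 0]}, {"delta_pos": [0.004, -0.026, 0], "rotation": [0, 0, 0]}, {"delta_pos": [0.004, -0.026, 0], "rotation": [0, 0, 0]}, {"delta_pos": [0.004, -0.026, 0], "rotation": [0, 0, 0]}, {"delta_pos": [0.004, -0.02, 0], "rotation": [0, 0, 0]}, {"delta_pos": [0.002, -0.0145, 0], "rotation": [0, 0, 0]}, {"delta_pos": [0, 0, 0], "rotation": [0, 0, 0]}, {"delta_pos": [0, 0, 0], "rotation": [0, 0, 0]}])

```text
time_s: 8.45
eef_pos: [0.437, 0.3572, 0.2432]
tool_rot: [3.14, 0.001, -0.2]
force: [-0.2, -0.3, -5.3]
finger_gap: 0.0237
```

```bash
python3 - <<'E'
from h import *
ims=[camera(n)[:,:,::-1] for n in("side","top")]
cv2.imwrite("pics/f1.png",cv2.resize(ims[0][150:270,280:380],None,fx=5,fy=5,interpolation=cv2.INTER_CUBIC))
cv2.imwrite("pics/f2.png",cv2.resize(ims[1][180:280,220:320],None,fx=5,fy=5,interpolation=cv2.INTER_CUBIC))
print(state()['eef_pos'],state()['tool_rot'],state()['force'])
E
```

```text
[0.43688853 0.35683795 0.24376559] [ 3.14035225e+00  8.43542243e-04 -2.00616761e-01] [-0.04053027  0.55060657 -6.77072049]
```

View pics/f1.png

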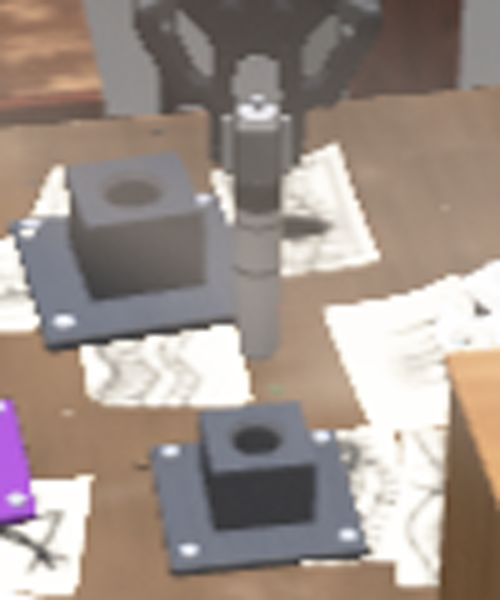

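View pics/f2.png

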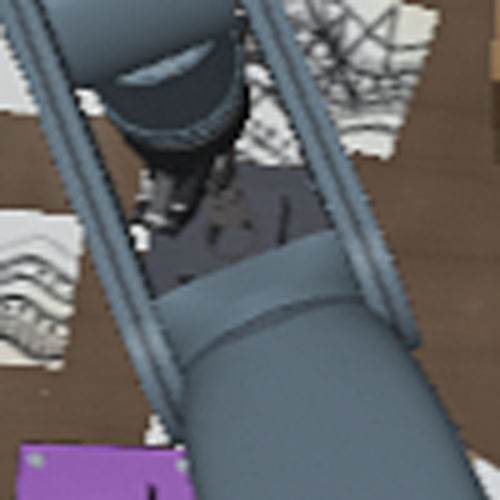

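```bash
python3 - <<'E'
from h import *
p=np.array([.4369,.3573]);f=.2438-.1224
k=lambda q:((q[0]+.5-280)*5-.5,(q[1]+.5-150)*5-.5)
for z in(f,f+.006,f+.118,f+.167):print(z,k(proj("side",[*p,z])))
print("mouth",k(proj("side",[.436,.361,.055])))
E
```

```text
0.1214 (np.float64(257.1613051873301), np.float64(347.57475921598166))
0.12739999999999999 (np.float64(257.118769448448), np.float64(339.1467875164396))
0.2394 (np.float64(256.27888900759484), np.float64(172.73405383609128))
0.2884 (np.float64(255.88175954916505), np.float64(94.04737941470171))
mouth (np.float64(255.17198201003748), np.float64(434.23096165167635))
```

Stud and foot show the mast tilted about 1 mm in +x at the foot, and it hangs about 3.5 mm short in y. I'll correct both and descend to just above the mouth.

>>> arm_command(motion=[{"delta_pos": [-0.0022, -0.0032, 0], "rotation": [0, 0, 0]}, {"delta_pos": [0, 0, 0.013], "rotation": [0, 0, 0]}, {"delta_pos": [0, 0, 0.013], "rotation": [0, 0, 0]}, {"delta_pos": [0, 0, 0.013], "rotation": [0, 0, 0]}, {"delta_pos": [0, 0, 0.012], "rotation": [0, 0, 0]}, {"delta_pos": [0, 0, 0], "rotation": [0, 0, 0]}, {"delta_pos": [0, 0, 0], "rotation": [0, 0, 0]}])

```text
time_s: 9.25
eef_pos: [0.4354, 0.3612, 0.1928]
tool_rot: [3.141, 0.001, -0.2]
force: [-0.3, 0.5, -6.1]
finger_gap: 0.0233
```

```bash
python3 - <<'E'
from h import *
im=camera("side")[:,:,::-1]
cv2.imwrite("pics/f3.png",cv2.resize(im[170:270,290:380],None,fx=6,fy=6,interpolation=cv2.INTER_CUBIC))
s=state();print(s['eef_pos'],s['tool_rot'],s['force'])
k=lambda q:((q[0]+.5-290)*6-.5,(q[1]+.5-170)*6-.5)
x,y,z=s['eef_pos']
print(k(proj("side",[x,y+.001,z-.1224])),k(proj("side",[x,y+.001,z+.045])),k(proj("side",[.436,.361,.055])))
E
```

```text
[0.4358136  0.36143264 0.19346203] [-3.14133477e+00 -3.26302563e-04 -2.00028276e-01] [ 0.10680341  0.46855837 -6.31614027]
(np.float64(245.33729337416025), np.float64(373.9152441027804)) (np.float64(243.56603072202802), np.float64(83.5550063129939)) (np.float64(246.30637841204498), np.float64(401.1771539820116))
```

View pics/f3.png

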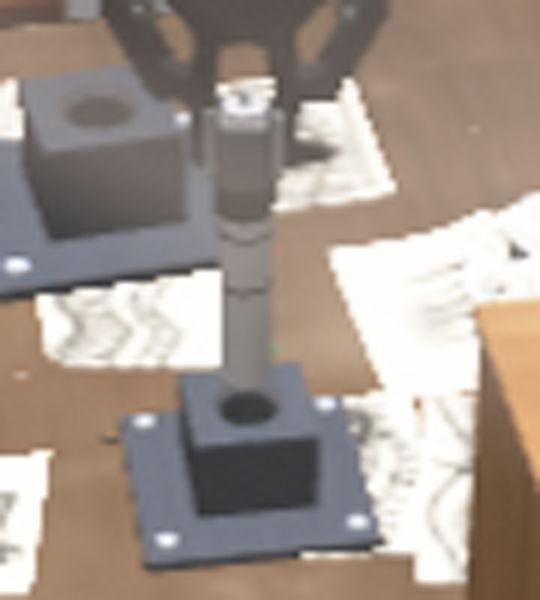

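The foot at (246,380) is aligned over the mouth at (248,408), so I'll lower it in slowly.

>>> arm_command(motion=[{"delta_pos": [0.0005, 0.0005, 0.006], "rotation": [0, 0, 0]}, {"delta_pos": [0, 0, 0.006], "rotation": [0, 0, 0]}, {"delta_pos": [0, 0, 0.006], "rotation": [0, 0, 0]}, {"delta_pos": [0, 0, 0.006], "rotation": [0, 0, 0]}, {"delta_pos": [0, 0, 0.006], "rotation": [0, 0, 0]}, {"delta_pos": [0, 0, 0], "rotation": [0, 0, 0]}])

```text
time_s: 9.9
eef_pos: [0.4357, 0.3607, 0.1622]
tool_rot: [3.141, 0.001, -0.2]
force: [0.1, 1.0, -7.5]
finger_gap: 0.0235
```

>>> arm_command(motion=[{"delta_pos": [0, 0, 0.005], "rotation": [0, 0, 0]}, {"delta_pos": [0, 0, 0.005], "rotation": [0, 0, 0]}, {"delta_pos": [0, 0, 0.005], "rotation": [0, 0, 0]}, {"delta_pos": [0, 0, 0.004], "rotation": [0, 0, 0]}, {"delta_pos": [0, 0, 0.003], "rotation": [0, 0, 0]}, {"delta_pos": [0, 0, 0], "rotation": [0, 0, 0]}])

```text
time_s: 10.5
eef_pos: [0.4358, 0.3607, 0.1408]
tool_rot: [3.141, 0.0, -0.2]
force: [0.2, 0.0, -7.5]
finger_gap: 0.0237
```

>>> arm_command(motion=[{"delta_pos": [0, 0, 0.002], "rotation": [0, 0, 0]}, {"delta_pos": [0, 0, 0.001], "rotation": [0, 0, 0]}, {"delta_pos": [0, 0, 0.001], "rotation": [0, 0, 0]}, {"delta_pos": [0, 0, 0], "rotation": [0, 0, 0]}])

```text
time_s: 10.9
eef_pos: [0.436, 0.3608, 0.1379]
tool_rot: [-3.141, -0.0, -0.2]
force: [-1.6, -0.5, -1.7]
finger_gap: 0.0236
```

>>> arm_command(motion=[{"delta_pos": [0, 0, 0.001], "rotation": [0, 0, 0]}, {"delta_pos": [0, 0, 0.001], "rotation": [0, 0, 0]}, {"delta_pos": [0, 0, 0], "rotation": [0, 0, 0]}])

```text
time_s: 11.2
eef_pos: [0.4362, 0.361, 0.1365]
tool_rot: [-3.141, -0.001, -0.2]
force: [-2.2, -0.2, 4.2]
finger_gap: 0.0237
```

```bash
python3 - <<'E'
from h import *
im=camera("side")[:,:,::-1]
cv2.imwrite("pics/g1.png",cv2.resize(im[170:270,290:380],None,fx=6,fy=6,interpolation=cv2.INTER_CUBIC))
s=state();print(s['eef_pos'],s['tool_rot'],s['force'],s['qpos'])
E
```

```text
[0.43616001 0.36095265 0.13653907] [-3.14067683e+00 -9.78591880e-04 -1.99941725e-01] [-2.72841482 -1.49501916  5.07118687] [4.94297031e-01 3.65949999e-01 1.62853514e+00 8.53352682e-05
 1.14576949e+00 6.94203172e-01]
```

View pics/g1.png

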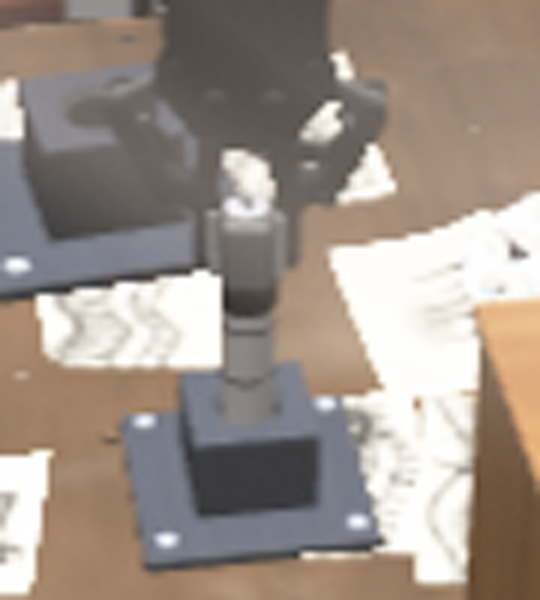

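The foot is home: the TCP reads z 0.1365 against 0.1364 when the mast stood in the rack, and the force has changed from hanging weight to push. Next I'll open and turn 90° about the head.

>>> arm_command(motion=[{"delta_pos": [0, 0, 0], "rotation": [0, 0, 0]}, {"delta_pos": [0, 0, 0], "rotation": [0, 0, 0]}, {"delta_pos": [0, 0, 0], "rotation": [0, 0, 0]}, {"delta_pos": [0, 0, 0], "rotation": [0, 0, 0]}, {"delta_pos": [0, 0, 0], "rotation": [0, 0, 0]}, {"delta_pos": [0, 0, 0], "rotation": [0, 0, 0]}, {"delta_pos": [0, 0, 0], "rotation": [0, 0, 0]}, {"delta_pos": [0, 0, 0], "rotation": [0, 0, 0]}, {"delta_pos": [0, 0, -0.005], "rotation": [0, 0, 0]}], fingers=0)

```text
time_s: 12.15
eef_pos: [0.4354, 0.3605, 0.1398]
tool_rot: [3.141, 0.001, -0.2]
force: [-0.0, -0.4, 0.2]
finger_gap: 0.0855
```

>>> arm_command(motion=[{"delta_pos": [0, 0, 0], "rotation": [0, 0, -0.14]}, {"delta_pos": [0, 0, 0], "rotation": [0, 0, -0.14]}, {"delta_pos": [0, 0, 0], "rotation": [0, 0, -0.14]}, {"delta_pos": [0, 0, 0], "rotation": [0, 0, -0.14]}, {"delta_pos": [0, 0, 0], "rotation": [0, 0, -0.14]}, {"delta_pos": [0, 0, 0], "rotation": [0, 0, -0.14]}, {"delta_pos": [0, 0, 0], "rotation": [0, 0, -0.14]}, {"delta_pos": [0, 0, 0], "rotation": [0, 0, -0.14]}, {"delta_pos": [0, 0, 0], "rotation": [0, 0, -0.14]}, {"delta_pos": [0, 0, 0], "rotation": [0, 0, -0.14]}])

```text
time_s: 13.15
eef_pos: [0.436, 0.3608, 0.1408]
tool_rot: [3.141, -0.0, 1.206]
force: [0.7, 0.4, 0.0]
finger_gap: 0.0851
```

>>> arm_command(motion=[{"delta_pos": [0, 0, 0], "rotation": [0, 0, -0.14]}, {"delta_pos": [0, 0, 0], "rotation": [0, 0, -0.03]}, {"delta_pos": [0, 0, 0], "rotation": [0, 0, 0]}])

```text
time_s: 13.45
eef_pos: [0.436, 0.3608, 0.1406]
tool_rot: [3.141, -0.0, 1.368]
force: [0.5, -0.3, 0.7]
finger_gap: 0.0854
```

```bash
python3 - <<'E'
from h import *
ims=[camera(n)[:,:,::-1] for n in("side","top")]
cv2.imwrite("pics/i1.png",np.hstack([cv2.resize(ims[0][170:270,290:370],(400,500),interpolation=cv2.INTER_CUBIC),cv2.resize(ims[1][190:270,230:294],(400,500),interpolation=cv2.INTER_CUBIC)]))
s=state();print(s['eef_pos'],s['tool_rot'],s['force'],s['qpos'])
E
```

```text
[0.43595373 0.36074039 0.14046885] [ 3.14144945e+00 -1.11223755e-04  1.36732264e+00] [ 0.5804237  -0.06611555  0.04682582] [ 4.94190601e-01  3.62156434e-01  1.62352690e+00 -7.38693347e-06
  1.15572813e+00 -8.73129050e-01]
```

View pics/i1.png

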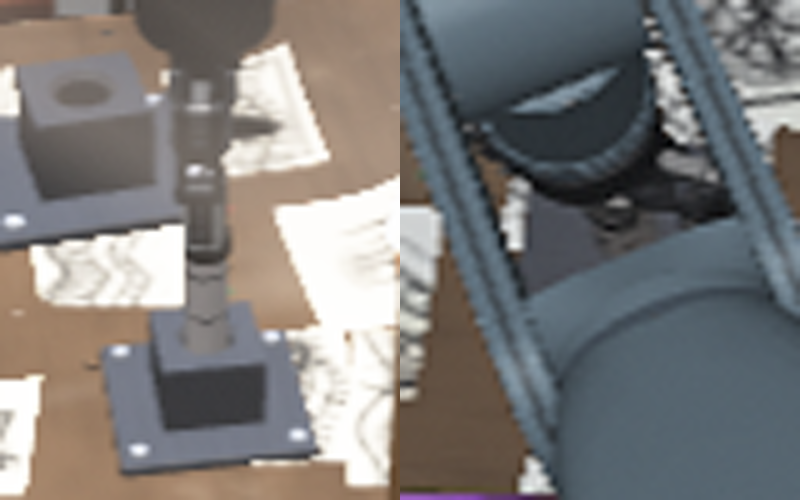

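>>> arm_command(motion=[{"delta_pos": [0, 0, 0.0045], "rotation": [0, 0, 0]}, {"delta_pos": [0, 0, 0], "rotation": [0, 0, 0]}])

```text
time_s: 13.75
eef_pos: [0.4355, 0.3605, 0.1351]
tool_rot: [-3.141, 0.001, 1.369]
force: [0.0, 1.0, -0.8]
finger_gap: 0.0853
```

>>> arm_command(motion=[{"delta_pos": [0, 0, 0], "rotation": [0, 0, 0]}, {"delta_pos": [0, 0, 0], "rotation": [0, 0, 0]}, {"delta_pos": [0, 0, 0], "rotation": [0, 0, 0]}, {"delta_pos": [0, 0, 0], "rotation": [0, 0, 0]}, {"delta_pos": [0, 0, 0], "rotation": [0, 0, 0]}, {"delta_pos": [0, 0, 0], "rotation": [0, 0, 0]}, {"delta_pos": [0, 0, 0], "rotation": [0, 0, 0]}, {"delta_pos": [0, 0, 0], "rotation": [0, 0, 0]}, {"delta_pos": [0, 0, 0], "rotation": [0, 0, 0]}, {"delta_pos": [0, 0, 0], "rotation": [0, 0, 0]}], fingers=1, force=45)

```text
time_s: 14.75
eef_pos: [0.4361, 0.3607, 0.1362]
tool_rot: [3.141, -0.0, 1.37]
force: [-0.9, -1.2, 4.9]
finger_gap: 0.0295
```

The gap reads 29.5 mm, so the button is flush. I'll pull gently and watch the force: only the rod's weight should show.

>>> arm_command(motion=[{"delta_pos": [0, 0, -0.004], "rotation": [0, 0, 0]}, {"delta_pos": [0, 0, -0.004], "rotation": [0, 0, 0]}, {"delta_pos": [0, 0, -0.004], "rotation": [0, 0, 0]}, {"delta_pos": [0, 0, -0.004], "rotation": [0, 0, 0]}, {"delta_pos": [0, 0, -0.004], "rotation": [0, 0, 0]}, {"delta_pos": [0, 0, 0], "rotation": [0, 0, 0]}])

```text
time_s: 15.35
eef_pos: [0.436, 0.3607, 0.1565]
tool_rot: [3.141, -0.0, 1.37]
force: [-0.4, 0.0, -1.7]
finger_gap: 0.0292
```

>>> arm_command(motion=[{"delta_pos": [0, 0, -0.006], "rotation": [0, 0, 0]}, {"delta_pos": [0, 0, -0.006], "rotation": [0, 0, 0]}, {"delta_pos": [0, 0, -0.006], "rotation": [0, 0, 0]}, {"delta_pos": [0, 0, -0.006], "rotation": [0, 0, 0]}, {"delta_pos": [0, 0, -0.006], "rotation": [0, 0, 0]}, {"delta_pos": [0, 0, -0.006], "rotation": [0, 0, 0]}, {"delta_pos": [0, 0, -0.006], "rotation": [0, 0, 0]}, {"delta_pos": [0, 0, -0.006], "rotation": [0, 0, 0]}, {"delta_pos": [0, 0, -0.006], "rotation": [0, 0, 0]}, {"delta_pos": [0, 0, 0], "rotation": [0, 0, 0]}])

```text
time_s: 16.35
eef_pos: [0.4361, 0.3608, 0.2109]
tool_rot: [3.141, -0.001, 1.37]
force: [0.3, 0.5, -1.1]
finger_gap: 0.0295
```

>>> arm_command(motion=[{"delta_pos": [0, 0, -0.0015], "rotation": [0, 0, 0]}, {"delta_pos": [0, 0, -0.0015], "rotation": [0, 0, 0]}, {"delta_pos": [0, 0, 0], "rotation": [0, 0, 0]}, {"delta_pos": [0, 0, 0], "rotation": [0, 0, 0]}])

```text
time_s: 16.75
eef_pos: [0.436, 0.3607, 0.2128]
tool_rot: [3.142, -0.0, 1.37]
force: [1.0, 0.0, -1.0]
finger_gap: 0.0295
```

>>> arm_command(motion=[{"delta_pos": [0, 0, -0.001], "rotation": [0, 0, 0]}, {"delta_pos": [0, 0, 0], "rotation": [0, 0, 0]}, {"delta_pos": [0, 0, 0], "rotation": [0, 0, 0]}])

```text
time_s: 17.05
eef_pos: [0.4359, 0.3607, 0.2138]
tool_rot: [3.142, -0.0, 1.37]
force: [-0.3, 0.5, -2.1]
finger_gap: 0.0295
```

>>> arm_command(motion=[{"delta_pos": [0, 0, -0.001], "rotation": [0, 0, 0]}, {"delta_pos": [0, 0, 0], "rotation": [0, 0, 0]}, {"delta_pos": [0, 0, 0], "rotation": [0, 0, 0]}])

```text
time_s: 17.35
eef_pos: [0.4359, 0.3608, 0.2149]
tool_rot: [3.141, -0.0, 1.37]
force: [0.6, 0.9, -0.7]
finger_gap: 0.0297
```

>>> arm_command(motion=[{"delta_pos": [0, 0, -0.0007], "rotation": [0, 0, 0]}, {"delta_pos": [0, 0, 0], "rotation": [0, 0, 0]}, {"delta_pos": [0, 0, 0], "rotation": [0, 0, 0]}])

```text
time_s: 17.65
eef_pos: [0.4359, 0.3607, 0.2156]
tool_rot: [3.142, -0.0, 1.37]
force: [-0.1, 0.2, -1.4]
finger_gap: 0.0297
```

>>> arm_command(motion=[{"delta_pos": [0, 0, -0.0006], "rotation": [0, 0, 0]}, {"delta_pos": [0, 0, 0], "rotation": [0, 0, 0]}, {"delta_pos": [0, 0, 0], "rotation": [0, 0, 0]}])

```text
time_s: 17.95
eef_pos: [0.4359, 0.3607, 0.2162]
tool_rot: [3.142, -0.0, 1.37]
force: [0.7, 0.3, -1.9]
finger_gap: 0.0293
```

>>> arm_command(motion=[{"delta_pos": [0, 0, -0.0005], "rotation": [0, 0, 0]}, {"delta_pos": [0, 0, 0], "rotation": [0, 0, 0]}, {"delta_pos": [0, 0, 0], "rotation": [0, 0, 0]}])

```text
time_s: 18.25
eef_pos: [0.4358, 0.3607, 0.2163]
tool_rot: [-3.141, 0.0, 1.37]
force: [-0.0, 0.4, -4.5]
finger_gap: 0.0297
```

The force has risen to -4.5 N, between the rod alone (-1.6 N) and the whole mast (-6 N). So the rod is at the second stop with the foot still down. I'll check it by eye.

```bash
python3 - <<'E'
from h import *
F=[]
for i in range(5):
    a=camera("side");s=state();F.append([s['force'][2],s['eef_pos'][2],s['finger_gap']])
print(np.round(F,4))
b=camera("top")
cv2.imwrite("pics/j1.png",np.hstack([cv2.resize(a[160:270,285:373,::-1],(480,600),interpolation=cv2.INTER_CUBIC)]))
cv2.imwrite("pics/j2.png",a[:,:,::-1])
E
```

```text
[[-5.419   0.2163  0.0294]
 [-4.3777  0.2163  0.0294]
 [-5.2133  0.2163  0.0293]
 [-5.6295  0.2163  0.0296]
 [-5.6008  0.2163  0.0294]]
```

View pics/j1.png

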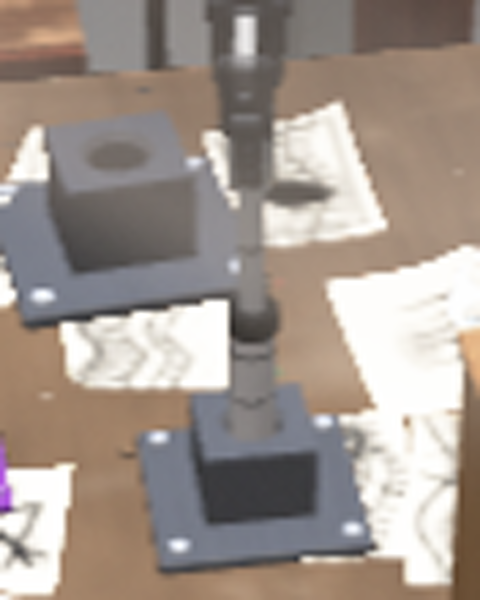

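View pics/j2.png

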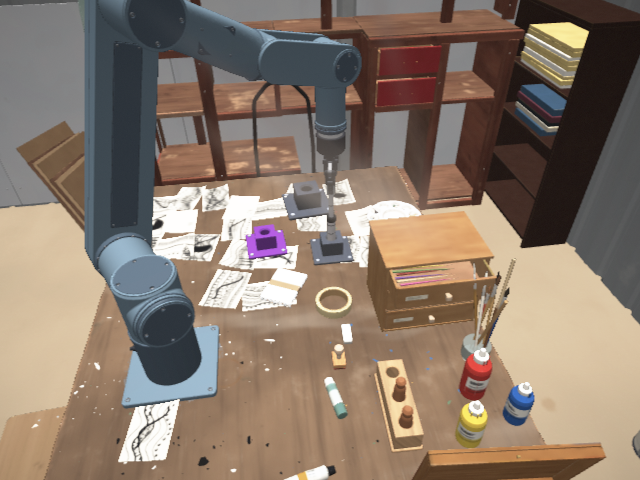

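The crop shows the rod fully drawn out, the head at (250,150) in the grip, the collar at (255,315) and the sleeve still seated in the socket at (253,420). The handles and the other objects have not moved. The pull averages -5.3 N, close to the lift-off weight, so I'll ease back 0.2 mm.

>>> arm_command(motion=[{"delta_pos": [0, 0, 0.0002], "rotation": [0, 0, 0]}, {"delta_pos": [0, 0, 0], "rotation": [0, 0, 0]}, {"delta_pos": [0, 0, 0], "rotation": [0, 0, 0]}, {"delta_pos": [0, 0, 0], "rotation": [0, 0, 0]}])

```text
time_s: 18.95
eef_pos: [0.4358, 0.3607, 0.2163]
tool_rot: [-3.141, 0.0, 1.37]
force: [-0.1, -0.4, -5.1]
finger_gap: 0.0298
```

```bash
python3 - <<'E'
from h import *
F=[]
for i in range(5):
    a=camera("side");s=state();F.append([s['force'][2],s['eef_pos'][2],s['finger_gap']])
print(np.round(F,4))
E
```

```text
[[-4.9827  0.2163  0.0297]
 [-5.7283  0.2163  0.0292]
 [-5.2839  0.2163  0.0293]
 [-5.3986  0.2163  0.0294]
 [-5.5556  0.2163  0.0296]]
```

>>> arm_command(motion=[{"delta_pos": [0, 0, 0.0002], "rotation": [0, 0, 0]}, {"delta_pos": [0, 0, 0], "rotation": [0, 0, 0]}, {"delta_pos": [0, 0, 0], "rotation": [0, 0, 0]}, {"delta_pos": [0, 0, 0], "rotation": [0, 0, 0]}])

```text
time_s: 19.6
eef_pos: [0.4359, 0.3607, 0.2163]
tool_rot: [3.142, -0.0, 1.37]
force: [0.1, -0.9, -4.9]
finger_gap: 0.0295
```

```bash
python3 - <<'E'
from h import *
F=[]
for i in range(5):
    a=camera("side");s=state();F.append([s['force'][2],s['eef_pos'][2],s['finger_gap']])
print(np.round(F,5))
E
```

```text
[[-4.26547  0.21632  0.02938]
 [-3.82721  0.2163   0.02973]
 [-4.21572  0.21631  0.02957]
 [-3.93802  0.21628  0.02928]
 [-4.16973  0.2163   0.02954]]
```

The pull is now a steady -4.1 N. The rod is hard against the second stop and the foot still carries about 2 N. Handing in.

```bash
python3 -c "
from plant import *
print(job_done(),state()['time_s'])"
```

```text
the job is handed in; nothing more can be done
the job is handed in; nothing more can be done
```

The mast stands home in the smaller grey base and is drawn out to the second stop, with the gripper still holding it by the head. I lifted it from the rack gripped along x, so the button stayed out and it stayed folded. I carried it in front of the chest, seated it, then regripped along y to press the button and pulled the head up.

**Last checks:**
- **Seated:** the grip height was 0.1365 m in the socket, against 0.1364 m when the mast stood in the rack.
- **Button:** the finger gap was 29.5 mm, so the button was flush throughout the pull.
- **Extension:** the head rose 80.1 mm. At the end the pull was a steady 4.1 N, more than the rod alone (about 1.6 N) and less than the whole mast (about 6 N). The rod is therefore against the stop with the foot down.
- **Bystanders:** in the last full side picture the handles and other things looked undisturbed.
- **Time:** about 20 s of the 64 s allowed.

**Disagreements:**
- At the mouth height, the side camera put the socket about 6 mm off in y from the top view. I went with the top view, and the mast went in without catching.
- Right after I reached the stop, the pull was about 5.3 N, closer to lift-off than I wanted. I eased back 0.4 mm in two steps. The first 0.2 mm changed nothing, and the second brought it down to 4.1 N.

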